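Register the sample cell and hold the probe centred in its bore

ROBOT

A 6-joint arm with a two-finger parallel gripper is mounted at the origin on a cart in front of the work surface, level with it; the furniture and walls round the work are solid. World frame = base frame: x ahead of the robot, y to its left, z up, the work surface at z = 0. Lengths are in m, angles in rad, forces in N, time in s.
With the tool pointing down it reaches from about 0.4 to 0.825 m from the base axis. Payload 7 kg.
Tool frame: the origin (TCP) lies at the very end of the fingers, on their centre line; the grasp point (between the pads) lies arm.hold_point_z behind it (arm.hold_point_z is the distance from the TCP to the grasp point, in m); z points along the fingers, y is the line along which they close (so a half turn about z gives the same grasp; the last joint's range is limited). The gripper opens to 88 mm and grips with 3 to 60 N. Pads are 19 mm wide; open, the fingers measure 130 mm over their backs; the gripper's body (78 mm by 193 mm) begins 47 mm behind the grasp point.
Start: joints at [-1.012, 0.359, 0.012, 0, -1.224, -0.288], TCP at [0.181, -0.65, 0.227] pointing down, gripper open.
Joint ranges: [-3.07, 3.07], [-1.43, 2.12], [-1.02, 1.25], [-3.03, 1.67], [-3.05, -0], [-3.03, 3.03]. Speed limits (rad/s): [2.39, 2.39, 3.01, 3.14, 3.14, 3.14].

INTERFACE

Orientations are given as [roll, pitch, yaw] about the fixed x, y, z axes, in that order (R = Rz(yaw) Ry(pitch) Rx(roll)).
In Python, from station import arm, job, grab_frame, camera_params gives the robot as it stands (arm), with the cameras as plain functions and the job (job).
- The arm moves only by the tool creep_tool, called after "Emit:" as a command line: name --argument value ..., lists and objects as JSON in quotes. Schema: {"type":"object","properties":{"moves":{"type":"object","properties":{"motion":{"type":"array","items":{"type":"array","items":{"type":"number"},"minItems":5,"maxItems":5},"minItems":1,"maxItems":20}},"additionalProperties":false,"required":["motion"]},"clamp_n":{"type":"number"},"only":{"type":"string"},"quiet":{"type":"boolean"},"lines":{"type":"string"}},"required":["moves"],"additionalProperties":false}. moves is an object whose key "motion" holds a list of rows, 1 to 20 of them, each of 5 numbers: the finger opening in m, then dx, dy, dz in m, then a turn about the tool's z in rad; each row is the pose to reach, as a shift and turn from the pose commanded when the call began, along the tool's axes at that moment; what a row does not reach only later rows make up. A row lasts 1/12 s, in which the tool goes at most 0.0417 m and 0.125 rad, less where a joint would pass 70% of its speed; a pose out of reach is approached as far as the arm can. The fingers move at their own pace and stop on an object; clamp_n is the grip in N (left out, the last holds). Time passes only in rows, so rows that do not move let the fingers close. The tool returns the time, the measured TCP pose, the force, the opening and the grip force at its end. only (a regular expression) keeps the lines of the reply that match it, lines (a string "A,B") keeps lines A to B, and quiet returns only ok. Input that does not fit is refused with a message, and nothing moves.
- arm.get_state(): the state, without advancing time (a new reading comes with each control period).
- grab_frame(name): name is "side" or "top"; returns the picture (384x512x3 uint8, red, green, blue); there is no depth.
- camera_params(name): a dict with "fx", "fy", "cx", "cy" (pixels), "T" (4x4, takes a point from camera to world coordinates). Camera axes: x right, y down, z forward; pixel columns grow to the right and rows downward; lengths in m; the calibration is good to about 2 mm. A picture is of the moment at which its call begins. camera_params takes no time and is no camera call.
- job.job_done(): hands the job in; it is judged then, once.
The state is a dict: "t": time; "q": joint angles; "qd": joint speeds; "joint_efforts": joint torques, N m; "eef_pos": TCP position; "ee_rot": TCP orientation; "force": force on the tool from outside, world axes, zero at the start; "moment": the same for the moment, N m; "width": finger opening in m; "gripper_force": force on a finger pad.
Only numpy, scipy, OpenCV 4.12 (cv2) and the standard library are available. Lean on these libraries where they do the work, as an engineer would, in place of code of your own. Each camera call takes 0.05 s, during which the arm holds its last target. There are 200 camera calls.

TASK

Slide the blue sample cell along the reading station's plate, without lifting it, until it sits square and hard up against both dark stop bars. Then take the orange-handled probe out of its stand and lower its rod upright down the middle of the cell's bore, never touching the cell or the plate with the probe, until the tip is in the lower half of the bore but clear of the plate. Finish still holding the probe there, steady and centred, with the cell still against both stops; leave the other things on the bench where they are.

Things in the scene. Friction and masses are not known exactly. Their poses are not given: they have to be found in the camera images.
- station: fixed reading station, left or right of the robot, turned up to 0.35 rad: aluminium plate 190x190x6 mm, origin at its underside's centre. Two dark steel stop bars on it, 12 mm thick, tops at z 28 mm: inner faces at station x=+80 mm (y -58 to 92 mm) and y=+80 mm (x -58 to 80 mm). A white reading head, 60 mm wide, 36 mm high, stands outside the first bar to x=118 mm
- seat (a point): point on the plate's top (6 mm above the bench) where the centre of the cell's underside lies when the cell is against both stops: station x = +50, y = +50 mm; axes as the station's
- cell: blue sample cell, square block 60x60 mm, 50 mm high, about 0.3 kg, loose on the plate, within 0.3 rad of square to the stops and 25 to 80 mm short of each. Origin at the underside's centre, z up, x and y along its sides (registered, they point along the station's x and y). In its middle a vertical through bore 26 mm in diameter
- bore (a point): centre of the mouth of the cell's bore, at the cell's top, 50 mm above the cell's underside, 56 mm above the bench
- stand: probe stand, fixed, moved each episode: white foot 80x90x10 mm, two steel posts and a white top plate 46x74 mm, its top 86 mm above the bench, with a 14 mm hole in its middle; origin at the underside's centre. Nothing rises above the top plate but the probe
- probe: probe, about 0.09 kg, hanging upright in the stand's hole on its black collar: orange round handle 24 mm in diameter, 6 to 52 mm above the origin; black collar 26 mm in diameter, 0 to 6 mm; steel rod 8 mm in diameter down to 74 mm below the origin. Origin on the axis at the collar's underside (at the start at the stand's top, z 86 mm), z up
- probe_tip (a point): lower end of the probe's rod, 74 mm below the probe's origin
- tip_box: blue pipette tip box with clear lid, 91 x 124 x 95 mm, loose bystander at the back; origin at the centre of its underside
- bottle: screw-cap glass bottle with blue cap, 68 mm in diameter, 128 mm high, loose bystander at the back; origin at the centre of its underside
- tub: small white tub with cream lid, 52 mm in diameter, 70 mm high, loose bystander at the right; origin at the centre of its underside
- orange_rack: low orange rack with microtubes, 62 x 200 x 41 mm, loose bystander at the left; origin at the centre of its underside

How it is judged:
On the way, in this order (a step that is already met when the one before it is completed fails the run):
1. the cell sits against both stops (within 2.5 mm, square within 0.04 rad) (x of cell in the frame of seat above -0.0025 m and y of cell in the frame of seat above -0.0025 m and distance between cell and seat below 0.004 m and angle between the x axis of cell and the x axis of station, either way round below 0.04 rad), for 0.2 s.
2. the probe is lifted out of its stand by the fingers (height (world z) of probe_tip above 0.088 m and contact force between the fingers and probe above 1 N), for 0.1 s.
At the end, for the whole second after the job is handed in: The cell is against both stops (within 2.5 mm of each, square within 0.04 rad); the probe is held still by the fingers alone, upright within 0.1 rad, its tip within 4.5 mm of the bore's axis and 2 to 25 mm above the plate, touching neither cell nor plate (all of step 1 and horizontal distance between probe_tip and bore below 0.0045 m and angle between probe's own z axis and vertical below 0.1 rad and z of probe_tip in the frame of cell between 0.002 and 0.025 m and contact force between probe and cell below 0.2 N and contact force between probe and station below 0.2 N and contact force between the fingers and probe above 1 N and linear speed of probe below 0.03 m/s); the arm keeps its last pose, push and grip.
It fails at once if the probe touches the cell (contact force between probe and cell above 0.5 N).
It fails at once if the probe touches the station (contact force between probe and station above 0.5 N).
It fails at once if the cell is lifted off the plate or tipped (z of cell in the frame of station above 0.012 m or angle between cell's own z axis and vertical above 0.12 rad).
It fails at once if a bystander is moved more than 20 mm (distance of any of tip_box, bottle, tub, orange_rack from where it was at the start of the episode above 0.02 m).
It also fails if it takes over 64 s, if anything falls off the work surface, if the arm or the gripper's body presses on something with over 40 N, if the wrist force passes 120 N, or if a joint passes its speed limit or range.

## Working session

There is one attempt and no reset: what is moved stays moved. The work goes in short steps, Python scripts to look and compute and a tool call to move; the robot and the scene stay as the last step left them, time stands still between calls to the robot, and variables do not carry over. Pictures are saved under pics/ and viewed, at most 10 in all, crops included, and the job is handed in when it is done.

```bash
ls; mkdir -p pics
```

Run:
```python
from station import arm, job, grab_frame, camera_params
import cv2,numpy as np
print(arm.get_state(),arm.hold_point_z)
for n in("side","top"):
    im=grab_frame(n); cv2.imwrite(f"pics/{n}0.png",im[:,:,::-1]); np.save(f"{n}0.npy",im)
    print(n,camera_params(n))
```

```text
pics
station.py
{'t': 0.0, 'q': array([-1.01188492e+00,  3.59359874e-01,  1.10479590e-02, -3.66971316e-04,
       -1.22412952e+00, -2.88118245e-01]), 'qd': array([ 7.46189827e-05,  6.52532682e-04, -2.68263604e-04, -1.11856656e-04,
       -9.18101168e-04,  9.06132977e-04]), 'joint_efforts': array([-1.21117257e-03, -5.82717526e+01,  2.93045640e+01,  6.99696332e+00,
        6.82184284e-03, -1.43486518e-04]), 'eef_pos': array([ 0.18040857, -0.64991421,  0.2256324 ]), 'ee_rot': array([ 3.13991732e+00, -1.36743814e-04, -2.87092435e+00]), 'force': array([ 0.03062024, -0.47724707,  0.32222222]), 'moment': array([ 0.03560939,  0.01475948, -0.01357107]), 'gripper_force': 0.0, 'width': 0.08724234614764453} 0.0188
side {'fx': 392.3833014840946, 'fy': 392.3833014840946, 'cx': 255.90819574746436, 'cy': 195.07223865955552, 'T': array([[ 0.95750815, -0.1524062 ,  0.24484788,  0.37797487],
       [-0.28838607, -0.51598346,  0.80659441, -0.97720687],
       [ 0.00340747, -0.84293145, -0.53801019,  0.70891033],
       [ 0.        ,  0.        ,  0.        ,  1.        ]])}
top {'fx': 493.0295788302456, 'fy': 493.0295788302456, 'cx': 250.93211478562884, 'cy': 185.64568955008147, 'T': array([[ 4.04697764e-02, -9.73151413e-01,  2.26580063e-01,
         3.14474481e-01],
       [-9.99180176e-01, -3.91696965e-02,  1.02328193e-02,
        -3.83022458e-02],
       [-1.08301023e-03, -2.26808427e-01, -9.73938789e-01,
         1.57547046e+00],
       [ 0.00000000e+00,  0.00000000e+00,  0.00000000e+00,
         1.00000000e+00]])}
```

View pics/side0.png

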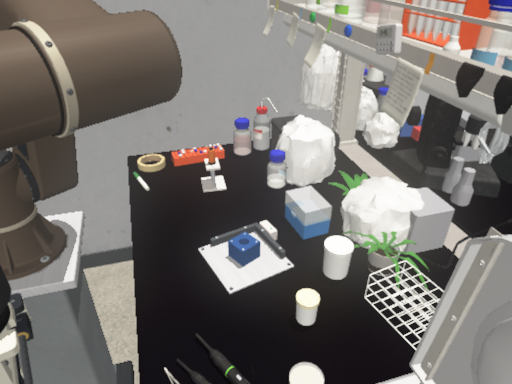

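View pics/top0.png

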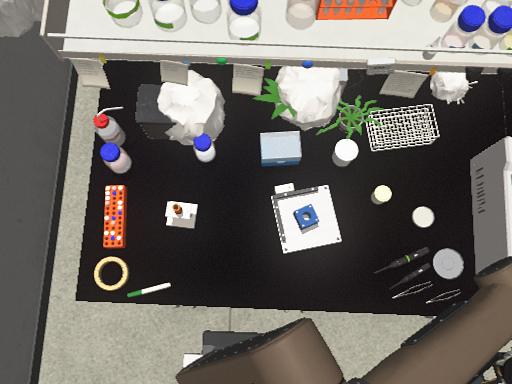

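Run:
```python
import cv2,numpy as np
t=np.load("top0.npy")[:,:,::-1];s=np.load("side0.npy")[:,:,::-1]
a=cv2.resize(t[175:260,260:350],None,fx=6,fy=6,interpolation=cv2.INTER_CUBIC)
b=cv2.resize(t[190:240,155:205],None,fx=5,fy=5,interpolation=cv2.INTER_CUBIC)
c=np.zeros((510,800,3),np.uint8);c[:510,:540]=a;c[:250,545:795]=b
c[255:505,545:795]=cv2.resize(s[150:200,187:237],None,fx=5,fy=5,interpolation=cv2.INTER_CUBIC)
cv2.imwrite("pics/crop.png",c)
```

```text
(no output)
```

View pics/crop.png

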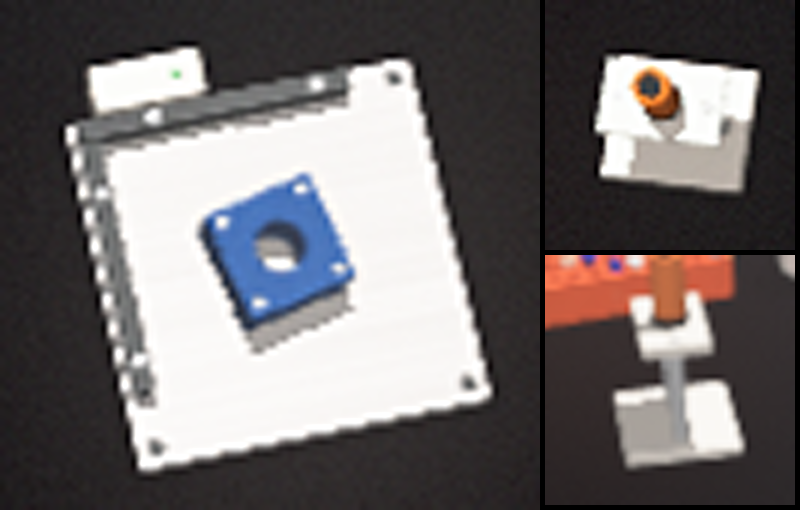

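The crop shows the plate with corners at about (327,185), (342,242), (284,253) and (272,197) in the top image. The stops are on its far and left sides, and the head is beyond the far bar. The bore is at about (306.6,216), and the probe top is at about (176,207), standing in the stand's plate.

Create h.py:
```python
import cv2,numpy as np
from station import arm, job, grab_frame, camera_params
U=8
def ray(cam,px):
    p=camera_params(cam);T=p["T"];px=np.asarray(px,float)
    d=T[:3,:3]@np.array([(px[0]-p["cx"])/p["fx"],(px[1]-p["cy"])/p["fy"],1]);return T[:3,3],d/np.linalg.norm(d)
def onz(cam,px,z):
    o,d=ray(cam,px);return o+d*(z-o[2])/d[2]
def tri(a,b):
    (o,d),(p,e)=ray("top",a),ray("side",b)
    s,t=np.linalg.lstsq(np.c_[d,-e],p-o,rcond=None)[0];A,B=o+s*d,p+t*e
    return (A+B)/2,np.linalg.norm(A-B)
def proj(cam,P):
    p=camera_params(cam);T=p["T"];c=T[:3,:3].T@(np.asarray(P)-T[:3,3])
    return np.array([p["fx"]*c[0]/c[2]+p["cx"],p["fy"]*c[1]/c[2]+p["cy"]])
def up(im,r): # r=x0,y0,x1,y1
    return cv2.resize(im[r[1]:r[3],r[0]:r[2]],None,fx=U,fy=U,interpolation=cv2.INTER_LINEAR)
def back(pts,r): return (np.asarray(pts,float).reshape(-1,2)+.5)/U-.5+np.array(r[:2])
def big(m): return max(cv2.findContours(m.astype(np.uint8),cv2.RETR_EXTERNAL,cv2.CHAIN_APPROX_NONE)[0],key=cv2.contourArea)
def blue(im,r):
    u=up(im,r).astype(int);return (u[...,2]>110)&(u[...,2]-u[...,0]>50)
def cell(im,r):
    m=blue(im,r);c=big(m)
    box=back(cv2.boxPoints(cv2.minAreaRect(c)),r)
    full=np.zeros(m.shape,np.uint8);cv2.drawContours(full,[c],-1,1,-1)
    hole=(full>0)&~m; n,l,st,ce=cv2.connectedComponentsWithStats(hole.astype(np.uint8))
    k=1+np.argmax(st[1:,4]);b=back(cv2.fitEllipse(big(l==k))[0],r)[0]
    W=np.array([onz("top",p,.056) for p in box]);return W,onz("top",b,.056),b
```

Create m.py:
```python
from h import *
np.set_printoptions(precision=4,suppress=True)
t=np.load("top0.npy");s=np.load("side0.npy")
W,b,_=cell(t,(285,195,330,240))
print("cell",W.mean(0),"bore",b,"sides",np.linalg.norm(np.roll(W,1,0)-W,axis=1),"yaw mod90",[np.arctan2(*(W[(i+1)%4]-W[i])[1::-1]) for i in range(4)])
r=(262,176,350,260);u=up(t,r).min(2);c=back(big(u>110),r)
P=np.array([onz("top",p,.006)[:2] for p in c])
# plate edges: near corner guesses from the crop, edge points between them
q=[onz("top",p,.006)[:2] for p in [(327.5,185.3),(341.6,241.7),(284.2,253)]]
L=[]
for a,e in zip(q,q[1:]):
    d=(e-a);n=np.linalg.norm(d);d/=n;f=(P-a)@d;g=np.abs((P-a)@[-d[1],d[0]])
    S=P[(f>.1*n)&(f<.9*n)&(g<.006)];vx,vy,x,y=cv2.fitLine(S.astype(np.float32),cv2.DIST_HUBER,0,.001,.001).ravel();L.append((np.array([x,y]),np.array([vx,vy])))
    print("edge",len(S),np.arctan2(vy,vx))
(a,d),(e,f)=L;k=np.linalg.solve(np.c_[d,-f],e-a);C=a+k[0]*d  # corner station(-95,-95)
y1=np.arctan2(*(-d if d[0]<0 else d)[::-1]);yb=np.arctan2(*(-f if f[1]<0 else f)[::-1])-np.pi/2
yaw=(y1+yb)/2;R=np.array([[np.cos(yaw),-np.sin(yaw)],[np.sin(yaw),np.cos(yaw)]])
o=C+R@[.095,.095];print("yaw",y1,yb,"corner",C,"station",o,"seat",o+R@[.05,.05],"sizecheck",(P-C)@R@np.eye(2)).__class__
Q=(P-C)@R;print("extent",Q.min(0),Q.max(0))
for z in(.006,):print("cell in station",R.T@(b[:2]-o))
for n,im,r in(("top",t,(165,195,195,225)),("side",s,(200,152,225,182))):
    h=up(im,r);hs=cv2.cvtColor(h,cv2.COLOR_RGB2HSV);m=(hs[...,1]>130)&(hs[...,0]<22)&(hs[...,2]>60)
    if n=="side": m&=(hs[...,0]>7)
    cc=big(m);x,y,w,hh=cv2.boundingRect(cc);print(n,back([[x,y],[x+w,y+hh]],r),"rect",back(cv2.boxPoints(cv2.minAreaRect(cc)),r).tolist())
```

```bash
python3 m.py
```

```text
cell [ 0.5786 -0.1985  0.056 ] bore [ 0.5787 -0.1984  0.056 ] sides [0.0619 0.0626 0.0621 0.0621] yaw mod90 [np.float64(-1.1113397270319056), np.float64(-2.714606754334107), np.float64(2.026590063123198), np.float64(0.43550047327477936)]
edge 363 0.24148846
edge 366 -1.3286043
yaw 0.24148846 0.24219191 corner [ 0.5098 -0.3182] station [ 0.5793 -0.2032] seat [ 0.6159 -0.1427] sizecheck [[0.2209 0.1202]
 [0.2206 0.1207]
 [0.2206 0.1211]
 ...
 [0.2206 0.119 ]
 [0.2207 0.1194]
 [0.2208 0.1198]]
extent [-0.0007 -0.0011] [0.2209 0.1933]
cell in station [0.0005 0.0048]
top [[172.0625 203.4375]
 [181.3125 213.3125]] rect [[170.83750104904175, 206.26250076293945], [176.49750137329102, 202.01749992370605], [182.73750114440918, 210.33749961853027], [177.07750129699707, 214.58250045776367]]
side [[207.4375 151.5625]
 [214.9375 162.5625]] rect [[207.4375, 151.5625], [214.8125, 151.5625], [214.8125, 162.4375], [207.4375, 162.4375]]
```

Create go.py:
```python
import sys;from h import *
# go.py x y z yaw : shift to a world pose in the tool's axes
x,y,z,w=map(float,sys.argv[1:]);s=arm.get_state();p=s["eef_pos"];c=s["ee_rot"][2]
d=np.array([x,y,z])-p;dw=(w-c+np.pi/2)%np.pi-np.pi/2
print(np.round([d[0]*np.cos(c)+d[1]*np.sin(c),d[0]*np.sin(c)-d[1]*np.cos(c),-d[2],-dw],4),"t",s["t"])
```

```bash
python3 go.py 0.5787 -0.1984 0.11 0.444
```

```text
[-0.5045  0.3287  0.1157 -0.1733] t 0.1
```

Emit:
creep_tool --moves '{"motion": [[0.088, -0.504, 0.329, 0.115, -0.173], [0.088, -0.504, 0.329, 0.115, -0.173], [0.088, -0.504, 0.329, 0.115, -0.173], [0.088, -0.504, 0.329, 0.115, -0.173], [0.088, -0.504, 0.329, 0.115, -0.173], [0.088, -0.504, 0.329, 0.115, -0.173], [0.088, -0.504, 0.329, 0.115, -0.173], [0.088, -0.504, 0.329, 0.115, -0.173], [0.088, -0.504, 0.329, 0.115, -0.173], [0.088, -0.504, 0.329, 0.115, -0.173], [0.088, -0.504, 0.329, 0.115, -0.173], [0.088, -0.504, 0.329, 0.115, -0.173], [0.088, -0.504, 0.329, 0.115, -0.173], [0.088, -0.504, 0.329, 0.115, -0.173], [0.088, -0.504, 0.329, 0.115, -0.173], [0.088, -0.504, 0.329, 0.115, -0.173], [0.088, -0.504, 0.329, 0.115, -0.173], [0.088, -0.504, 0.329, 0.115, -0.173], [0.088, -0.504, 0.329, 0.115, -0.173], [0.088, -0.504, 0.329, 0.115, -0.173]]}'

```text
t: 1.77
eef_pos: [0.5775, -0.1995, 0.1119]
ee_rot: [-3.141, 0.0, -2.699]
force: [0.4, 0.2, 0.4]
width: 0.0875
gripper_force: 0.0
```

```bash
python3 go.py 0.5787 -0.1984 0.033 0.444
```

```text
[-0.0015  0.0005  0.0789 -0.0016] t 1.7667
```

Emit:
creep_tool --moves '{"motion": [[0.088, -0.001, 0.001, 0.078, 0], [0.088, -0.001, 0.001, 0.078, 0], [0.088, -0.001, 0.001, 0.078, 0], [0.088, -0.001, 0.001, 0.078, 0], [0.088, -0.001, 0.001, 0.078, 0]]}'

```text
t: 2.18
eef_pos: [0.5795, -0.198, 0.0353]
ee_rot: [-3.14, 0.001, -2.698]
force: [1.2, -0.6, 1.3]
width: 0.0878
gripper_force: 0.0
```

Run:
```python
from h import *
for n in("side","top"):
    im=grab_frame(n)[:,:,::-1]
    a=im[190:310,190:310] if n=="side" else im[160:280,250:370]
    cv2.imwrite(f"pics/{n}1.png",cv2.resize(a,None,fx=3,fy=3,interpolation=cv2.INTER_CUBIC))
cv2.imwrite("pics/both1.png",np.hstack([cv2.imread("pics/side1.png"),cv2.imread("pics/top1.png")]))
```

```text
(no output)
```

View pics/both1.png

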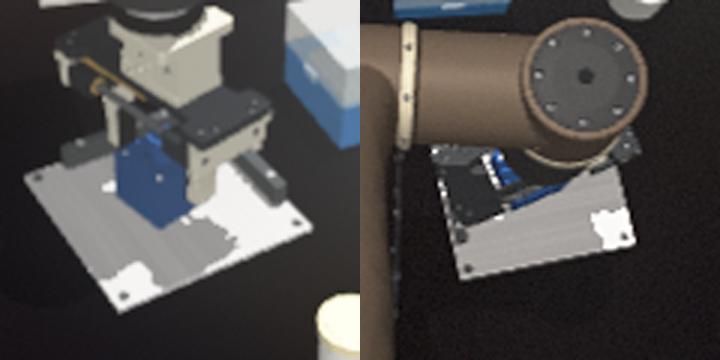

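The side view shows the fingers straddling the cell, aligned with it and above the bars, and nothing else near them. I'll grip it.

Emit:
creep_tool --moves '{"motion": [[0.055, 0, 0, 0, 0], [0.055, 0, 0, 0, 0], [0.055, 0, 0, 0, 0], [0.055, 0, 0, 0, 0], [0.055, 0, 0, 0, 0], [0.055, 0, 0, 0, 0], [0.055, 0, 0, 0, 0], [0.055, 0, 0, 0, 0]]}' --clamp_n 20

```text
t: 2.95
eef_pos: [0.5795, -0.1976, 0.0344]
ee_rot: [-3.14, 0.001, -2.697]
force: [-0.4, -3.6, 5.3]
width: 0.0599
gripper_force: 20.0
```

```bash
python3 go.py 0.6159 -0.1427 0.0355 0.242
```

```text
[-0.0565  0.0339 -0.0011  0.2023] t 2.95
```

Emit:
creep_tool --moves '{"motion": [[0.055, -0.008, 0.005, 0, 0.04], [0.055, -0.016, 0.010, 0, 0.08], [0.055, -0.024, 0.015, 0, 0.12], [0.055, -0.032, 0.020, 0, 0.16], [0.055, -0.040, 0.025, 0, 0.202], [0.055, -0.049, 0.029, 0, 0.202], [0.055, -0.049, 0.029, 0, 0.202]]}'

```text
t: 3.53
eef_pos: [0.6096, -0.1501, 0.0344]
ee_rot: [-3.141, -0.003, -2.9]
force: [-4.8, -1.2, 13.4]
width: 0.0599
gripper_force: 20.0
```

```bash
python3 go.py 0.6159 -0.1427 0.0345 0.242
```

```text
[-0.0078  0.0057 -0.0001  0.    ] t 3.5333
```

Emit:
creep_tool --moves '{"motion": [[0.055, -0.002, 0.001, 0, 0], [0.055, -0.004, 0.002, 0, 0], [0.055, -0.006, 0.004, 0, 0], [0.055, -0.008, 0.006, 0, 0], [0.055, -0.008, 0.006, 0, 0], [0.055, -0.008, 0.006, 0, 0]]}'

```text
t: 4.03
eef_pos: [0.6142, -0.1449, 0.0345]
ee_rot: [-3.14, -0.005, -2.9]
force: [-8.7, -13.9, 14.8]
width: 0.0597
gripper_force: 20.0
```

```bash
python3 go.py 0.6159 -0.1427 0.0345 0.242
```

```text
[-0.0022  0.0017 -0.     -0.0005] t 4.0333
```

Emit:
creep_tool --moves '{"motion": [[0.055, -0.001, 0.001, 0, 0], [0.055, -0.002, 0.002, 0, 0], [0.055, -0.003, 0.003, 0, 0], [0.055, -0.003, 0.003, 0, 0]]}'

```text
t: 4.37
eef_pos: [0.6148, -0.1446, 0.0346]
ee_rot: [-3.137, -0.009, -2.901]
force: [-10.7, -29.3, 15.6]
width: 0.0596
gripper_force: 20.0
```

```bash
python3 go.py 0.6159 -0.1427 0.0345 0.242
```

```text
[-0.0015  0.0016  0.0001 -0.0011] t 4.3667
```

Emit:
creep_tool --moves '{"motion": [[0.055, -0.001, 0, 0, 0], [0.055, -0.002, 0, 0, 0], [0.055, -0.003, 0, 0, 0], [0.055, -0.003, 0, 0, 0]]}'

```text
t: 4.7
eef_pos: [0.6155, -0.1445, 0.0347]
ee_rot: [-3.138, -0.013, -2.902]
force: [-17.8, -28.8, 21.2]
width: 0.06
gripper_force: 19.9
```

```bash
python3 go.py 0.6159 -0.1427 0.0345 0.242
```

```text
[-0.0008  0.0016  0.0002 -0.002 ] t 4.7
```

Emit:
creep_tool --moves '{"motion": [[0.085, 0, 0, 0, 0], [0.085, 0, 0, 0, 0], [0.085, 0, 0, 0, 0], [0.085, 0, 0, 0, 0], [0.085, 0, 0, 0, 0], [0.085, 0, 0, 0, 0]]}'

```text
t: 5.2
eef_pos: [0.6219, -0.1373, 0.0332]
ee_rot: [3.141, -0.0, -2.899]
force: [-0.2, 0.6, -0.2]
width: 0.0845
gripper_force: 0.0
```

Emit:
creep_tool --moves '{"motion": [[0.085, 0, 0, -0.04, 0], [0.085, 0, 0, -0.08, 0], [0.085, 0, 0, -0.12, 0], [0.085, 0.04, 0.03, -0.16, 0], [0.085, 0.08, 0.06, -0.16, 0], [0.085, 0.11, 0.1, -0.16, 0], [0.085, 0.11, 0.14, -0.16, 0], [0.085, 0.11, 0.18, -0.16, 0], [0.085, 0.11, 0.2, -0.16, 0], [0.085, 0.11, 0.2, -0.16, 0]]}'

```text
t: 6.03
eef_pos: [0.4656, 0.0348, 0.1944]
ee_rot: [3.14, 0.002, -2.895]
force: [-0.8, 0.4, -0.0]
width: 0.0849
gripper_force: 0.0
```

Create chk.py:
```python
import sys;from h import *
np.set_printoptions(precision=4,suppress=True)
k=sys.argv[1];t=grab_frame("top");s=grab_frame("side");np.save("top1.npy",t);np.save("side1.npy",s)
W,b,_=cell(t,(270,180,330,240));C=W.mean(0)
yw=[np.arctan2(*(W[(i+1)%4]-W[i])[1::-1])%(np.pi/2) for i in range(4)]
print("cell",C,"bore",b,np.mean(yw),yw,np.linalg.norm(np.roll(W,1,0)-W,axis=1))
a=cv2.resize(t[170:260,230:350,::-1],None,fx=3,fy=3,interpolation=2);d=cv2.resize(s[200:290,190:310,::-1],None,fx=3,fy=3,interpolation=2)
cv2.imwrite(f"pics/chk{k}.png",np.hstack([a,d]))
```

```bash
python3 chk.py 1
```

```text
cell [ 0.614  -0.1428  0.056 ] bore [ 0.6137 -0.1431  0.056 ] 0.2722188913968942 [np.float64(0.2850611266566776), np.float64(0.2560060049255872), np.float64(0.2829027149011438), np.float64(0.26490571910416816)] [0.0622 0.0624 0.0623 0.0619]
```

View pics/chk1.png

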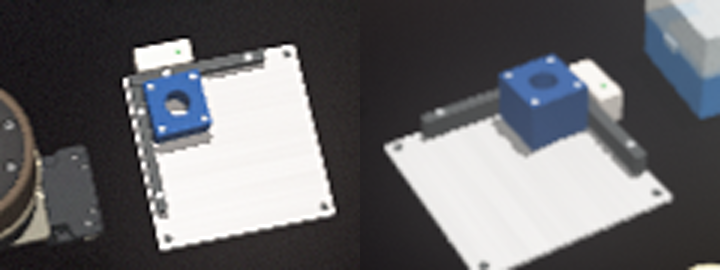

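The cell now sits in the corner of both bars, with the bore at about (289,204) in the top view. The measured yaw and x leave little margin, so I'll press it home with closed fingers, first on its −x face and then on its −y face.

```bash
python3 go.py 0.5557 -0.1576 0.1 0.242
```

```text
[-0.0399 -0.2057  0.0941  0.0046] t 6.1333
```

Emit:
creep_tool --moves '{"motion": [[0, 0, 0, 0, 0], [0, -0.04, -0.04, 0, 0], [0, -0.04, -0.207, 0, 0], [0, -0.04, -0.207, 0, 0], [0, -0.04, -0.207, 0, 0], [0, -0.04, -0.207, 0.094, 0], [0, -0.04, -0.207, 0.094, 0], [0, -0.04, -0.207, 0.094, 0], [0, -0.04, -0.207, 0.094, 0], [0, -0.04, -0.207, 0.094, 0], [0, -0.04, -0.207, 0.094, 0]]}' --clamp_n 20

```text
t: 7.05
eef_pos: [0.556, -0.1624, 0.1001]
ee_rot: [-3.141, 0.0, -2.901]
force: [0.5, -0.1, 0.6]
width: 0.0173
gripper_force: 0.0
```

```bash
python3 go.py 0.5557 -0.1576 0.013 0.242
```

```text
[-0.0009  0.0047  0.0871 -0.0015] t 7.05
```

Emit:
creep_tool --moves '{"motion": [[0, 0, 0.004, 0.03, 0], [0, 0, 0.004, 0.06, 0], [0, 0, 0.004, 0.085, 0], [0, 0, 0.004, 0.085, 0]]}'

```text
t: 7.38
eef_pos: [0.5527, -0.1569, 0.0121]
ee_rot: [3.14, -0.004, -2.9]
force: [-1.2, -0.7, -0.3]
width: 0.0004
gripper_force: 0.0
```

Emit:
creep_tool --moves '{"motion": [[0, -0.004, 0, 0, 0], [0, -0.008, 0, 0, 0], [0, -0.012, 0, 0, 0], [0, -0.014, 0, 0, 0], [0, -0.016, 0, 0, 0], [0, -0.016, 0, 0, 0]]}'

```text
t: 7.88
eef_pos: [0.5712, -0.1536, 0.0155]
ee_rot: [-3.141, 0.002, -2.9]
force: [0.3, -0.5, -0.4]
width: 0.0004
gripper_force: 0.0
```

Emit:
creep_tool --moves '{"motion": [[0, -0.002, 0, 0.002, 0], [0, -0.004, 0, 0.002, 0], [0, -0.006, 0, 0.002, 0], [0, -0.008, 0, 0.002, 0], [0, -0.008, 0, 0.002, 0]]}'

```text
t: 8.3
eef_pos: [0.5761, -0.1519, 0.0121]
ee_rot: [3.141, -0.004, -2.9]
force: [-6.8, 1.0, 5.5]
width: 0.0004
gripper_force: 2.9
```

Emit:
creep_tool --moves '{"motion": [[0, -0.001, 0, 0, 0], [0, -0.002, 0, 0, 0], [0, -0.002, 0, 0, 0]]}'

```text
t: 8.55
eef_pos: [0.5762, -0.1516, 0.012]
ee_rot: [3.14, -0.006, -2.9]
force: [-11.7, 0.7, 8.6]
width: 0.0003
gripper_force: 5.4
```

Emit:
creep_tool --moves '{"motion": [[0, -0.002, 0, 0, 0], [0, -0.003, 0, 0, 0], [0, -0.003, 0, 0, 0]]}'

```text
t: 8.8
eef_pos: [0.5762, -0.1515, 0.0119]
ee_rot: [3.139, -0.011, -2.901]
force: [-20.3, -1.9, 16.7]
width: 0.0004
gripper_force: 9.6
```

Emit:
creep_tool --moves '{"motion": [[0, 0.02, 0, 0, 0], [0, 0.02, 0, -0.03, 0], [0, 0.02, 0, -0.07, 0], [0, 0.02, -0.035, -0.07, 0], [0, 0.01, -0.072, -0.07, 0], [0, -0.02, -0.072, -0.07, 0], [0, -0.04, -0.072, -0.07, 0], [0, -0.04, -0.072, -0.07, 0]]}'

```text
t: 9.47
eef_pos: [0.6426, -0.2112, 0.0822]
ee_rot: [-3.14, 0.002, -2.9]
force: [-0.2, -0.3, 0.6]
width: 0.0007
gripper_force: 0.0
```

```bash
python3 go.py 0.6326 -0.2106 0.013 0.242
```

```text
[ 0.0095  0.003   0.0692 -0.0002] t 9.4667
```

Emit:
creep_tool --moves '{"motion": [[0, 0.0095, -0.008, 0.03, 0], [0, 0.0095, -0.008, 0.069, 0], [0, 0.0095, -0.008, 0.069, 0], [0, 0.0095, -0.004, 0.069, 0], [0, 0.0095, 0.0, 0.069, 0], [0, 0.0095, 0.004, 0.069, 0], [0, 0.0095, 0.008, 0.069, 0], [0, 0.0095, 0.008, 0.069, 0]]}'

```text
t: 10.13
eef_pos: [0.6282, -0.2044, 0.0152]
ee_rot: [-3.141, 0.002, -2.899]
force: [-0.4, -0.4, 0.7]
width: 0.0005
gripper_force: 0.0
```

Emit:
creep_tool --moves '{"motion": [[0, 0, 0.002, 0, 0], [0, 0, 0.004, 0, 0], [0, 0, 0.006, 0, 0], [0, 0, 0.006, 0, 0]]}'

```text
t: 10.47
eef_pos: [0.6262, -0.1993, 0.0137]
ee_rot: [3.142, -0.0, -2.9]
force: [-0.2, -0.2, 0.9]
width: 0.0002
gripper_force: 0.0
```

Emit:
creep_tool --moves '{"motion": [[0, 0, 0.002, 0, 0], [0, 0, 0.004, 0, 0], [0, 0, 0.006, 0, 0], [0, 0, 0.006, 0, 0]]}'

```text
t: 10.8
eef_pos: [0.6249, -0.1941, 0.0138]
ee_rot: [-3.141, 0.0, -2.9]
force: [-0.0, -3.1, 0.7]
width: 0.0002
gripper_force: 1.6
```

Emit:
creep_tool --moves '{"motion": [[0, 0, 0.002, 0, 0], [0, 0, 0.004, 0, 0], [0, 0, 0.004, 0, 0]]}'

```text
t: 11.05
eef_pos: [0.6248, -0.193, 0.0151]
ee_rot: [-3.138, 0.001, -2.899]
force: [0.6, -17.6, 5.3]
width: 0.0005
gripper_force: 9.0
```

Emit:
creep_tool --moves '{"motion": [[0, 0, -0.02, 0, 0], [0, 0, -0.02, -0.03, 0], [0.05, 0, -0.02, -0.07, 0], [0.05, 0, -0.02, -0.11, 0], [0.05, 0.03, -0.02, -0.15, 0], [0.05, 0.07, -0.02, -0.18, 0], [0.05, 0.11, -0.02, -0.18, 0], [0.05, 0.15, 0.02, -0.18, 0], [0.05, 0.17, 0.06, -0.18, 0], [0.05, 0.17, 0.10, -0.18, 0], [0.05, 0.17, 0.14, -0.18, 0], [0.05, 0.17, 0.14, -0.18, 0]]}'

```text
t: 12.05
eef_pos: [0.4229, -0.0925, 0.1939]
ee_rot: [3.14, 0.001, -2.9]
force: [0.2, 0.0, 0.0]
width: 0.0495
gripper_force: 0.0
```

```bash
python3 chk.py 2
```

Run:
```python
from h import *
np.set_printoptions(precision=4,suppress=True)
t=np.load("top1.npy");s=np.load("side1.npy")
# probe: orange mask, top image: upper (far) end = cap disc; compare with the projected handle
def om(im,r):
    hs=cv2.cvtColor(up(im,r),cv2.COLOR_RGB2HSV);return (hs[...,1]>130)&(hs[...,0]<22)&(hs[...,0]>6)&(hs[...,2]>60)
r=(165,195,195,225);c=big(om(t,r));p=back(c,r);M=cv2.moments(c);ct=back([[M["m10"]/M["m00"],M["m01"]/M["m00"]]],r)[0]
r2=(200,145,225,182);c2=big(om(s,r2));p2=back(c2,r2);M=cv2.moments(c2);cs=back([[M["m10"]/M["m00"],M["m01"]/M["m00"]]],r2)[0]
print(ct,cs,"tri",tri(ct,cs))
P=tri(ct,cs)[0]
print("side box",p2.min(0),p2.max(0),"top box",p.min(0),p.max(0))
for z in(.092,.138):print(z,proj("top",[P[0],P[1],z]),proj("side",[P[0],P[1],z]))
# stand: foot outline as a check, bottom on z=.01
r=(155,190,205,240);u=up(t,r);m=u.min(2)>70;c=back(big(m),r);print("white box",c.min(0),c.max(0))
b=back(cv2.boxPoints(cv2.minAreaRect(big(m))),r);print([onz("top",q,.01)[:2] for q in b])
```

```text
cell [ 0.6163 -0.1414  0.056 ] bore [ 0.6159 -0.1418  0.056 ] 0.23432910081828684 [np.float64(0.24663930452749327), np.float64(0.21845244313082723), np.float64(0.24481881973335629), np.float64(0.22740583588147062)] [0.0623 0.0624 0.0624 0.0618]
[176.7529 208.3187] [210.8363 154.648 ] tri (array([0.5757, 0.1973, 0.1149]), np.float64(0.0007464897206655368))
side box [204.1875 147.3125] [215.4375 162.4375] top box [171.9375 203.4375] [181.0625 213.0625]
0.092 [177.8747 209.5605] [211.1235 160.7492]
0.138 [175.6185 206.7742] [210.32   148.4197]
white box [164.3125 200.3125] [197.5625 228.1875]
[array([0.538 , 0.2543]), array([0.6217, 0.2513]), array([0.6135, 0.1472]), array([0.53  , 0.1514])]
```

```bash
python3 go.py 0.5757 0.1973 0.175 0.242
```

```text
[-0.2172  0.2445  0.0192  0.0028] t 12.15
```

Emit:
creep_tool --moves '{"motion": [[0.07, -0.217, 0.245, 0.019, 0], [0.07, -0.217, 0.245, 0.019, 0], [0.07, -0.217, 0.245, 0.019, 0], [0.07, -0.217, 0.245, 0.019, 0], [0.07, -0.217, 0.245, 0.019, 0], [0.07, -0.217, 0.245, 0.019, 0], [0.07, -0.217, 0.245, 0.019, 0], [0.07, -0.217, 0.245, 0.019, 0], [0.07, -0.217, 0.245, 0.019, 0], [0.07, -0.217, 0.245, 0.019, 0], [0.07, -0.217, 0.245, 0.019, 0]]}'

```text
t: 13.07
eef_pos: [0.5771, 0.1947, 0.1736]
ee_rot: [-3.141, -0.002, -2.9]
force: [0.3, 0.0, -0.7]
width: 0.07
gripper_force: 0.0
```

```bash
python3 go.py 0.5757 0.1973 0.096 0.242
```

```text
[ 0.0007  0.0029  0.0776 -0.0002] t 13.0667
```

Emit:
creep_tool --moves '{"motion": [[0.07, 0, 0, 0, 0], [0.07, 0, 0.001, 0.03, 0], [0.07, 0, 0.001, 0.06, 0], [0.07, 0, 0.001, 0.077, 0], [0.07, 0, 0.001, 0.077, 0], [0.07, 0, 0.001, 0.077, 0]]}'

```text
t: 13.57
eef_pos: [0.5768, 0.1949, 0.0978]
ee_rot: [-3.141, -0.001, -2.901]
force: [1.5, 0.8, 0.7]
width: 0.0698
gripper_force: 0.0
```

```bash
python3 go.py 0.5757 0.1973 0.096 0.242
```

```text
[ 0.0005  0.0026  0.0018 -0.0009] t 13.5667
```

Emit:
creep_tool --moves '{"motion": [[0.07, 0.0005, 0.0025, 0.002, 0], [0.07, 0.0005, 0.0025, 0.002, 0], [0.0, 0.0005, 0.0025, 0.002, 0], [0, 0.0005, 0.0025, 0.002, 0], [0, 0.0005, 0.0025, 0.002, 0], [0, 0.0005, 0.0025, 0.002, 0], [0, 0.0005, 0.0025, 0.002, 0], [0, 0.0005, 0.0025, 0.002, 0], [0, 0.0005, 0.0025, 0.002, 0], [0, 0.0005, 0.0025, 0.002, 0], [0, 0.0005, 0.0025, 0.002, 0], [0, 0.0005, 0.0025, 0.002, 0]]}' --clamp_n 25

```text
t: 14.57
eef_pos: [0.576, 0.1982, 0.0955]
ee_rot: [-3.141, -0.0, -2.9]
force: [0.5, -1.1, 1.0]
width: 0.023
gripper_force: 25.0
```

Emit:
creep_tool --moves '{"motion": [[0, 0, 0, -0.015, 0], [0, 0, 0, -0.03, 0], [0, 0, 0, -0.05, 0], [0, 0, 0, -0.07, 0], [0, 0, 0, -0.09, 0], [0, 0, 0, -0.11, 0], [0, 0, 0, -0.12, 0], [0, 0, 0, -0.12, 0], [0, 0, 0, -0.12, 0]]}'

```text
t: 15.32
eef_pos: [0.5758, 0.1985, 0.2151]
ee_rot: [3.141, 0.0, -2.9]
force: [-0.1, -0.9, -1.1]
width: 0.0238
gripper_force: 25.0
```

Run:
```python
from h import *
t=grab_frame("top");s=grab_frame("side");np.save("top2.npy",t);np.save("side2.npy",s)
cv2.imwrite("pics/lift.png",np.hstack([cv2.resize(x,None,fx=4,fy=4,interpolation=2) for x in(s[90:210,160:260,::-1],t[150:270,130:230,::-1])]))
```

```text
(no output)
```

View pics/lift.png

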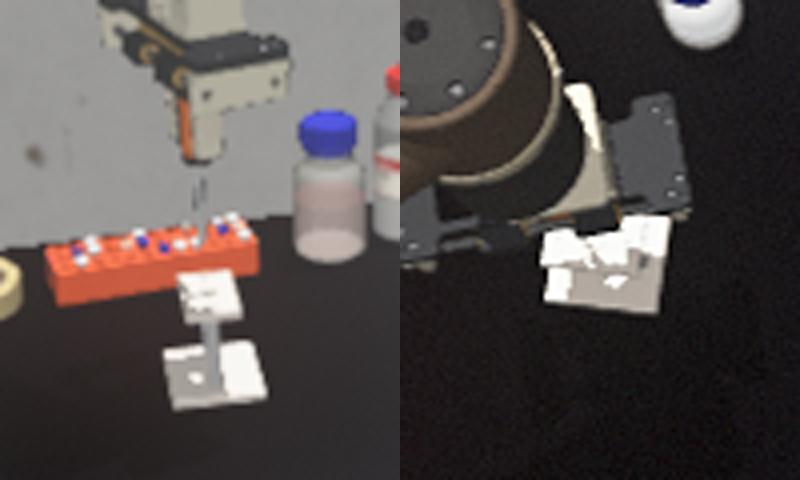

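The probe is held. In the side view the rod hangs down from about (205,160) in the crop, and the stand is empty. Next I'll carry it above the bore.

```bash
python3 go.py 0.616 -0.142 0.2 0.242
```

```text
[ 0.0418 -0.34    0.0139 -0.0004] t 15.4167
```

Emit:
creep_tool --moves '{"motion": [[0, 0.01, -0.03, 0, 0], [0, 0.02, -0.06, 0, 0], [0, 0.03, -0.1, 0, 0], [0, 0.04, -0.14, 0, 0], [0, 0.042, -0.18, 0, 0], [0, 0.042, -0.21, 0, 0], [0, 0.042, -0.25, 0, 0], [0, 0.042, -0.28, 0, 0], [0, 0.042, -0.31, 0, 0], [0, 0.042, -0.33, 0, 0], [0, 0.042, -0.34, 0.01, 0], [0, 0.042, -0.34, 0.015, 0], [0, 0.042, -0.34, 0.015, 0], [0, 0.042, -0.34, 0.015, 0]]}'

```text
t: 16.58
eef_pos: [0.6159, -0.141, 0.1991]
ee_rot: [3.141, -0.002, -2.9]
force: [-0.2, 0.3, -0.6]
width: 0.0234
gripper_force: 25.0
```

```bash
python3 go.py 0.616 -0.142 0.2 0.242
```

Run:
```python
from h import *
for n in("side","top"):
    np.save(n+"3.npy",grab_frame(n))
s=np.load("side3.npy");cv2.imwrite("pics/hov.png",cv2.resize(s[160:280,200:290,::-1],None,fx=5,fy=5,interpolation=2))
```

```text
[ 0.0002 -0.001  -0.0009  0.0001] t 16.5833
```

View pics/hov.png

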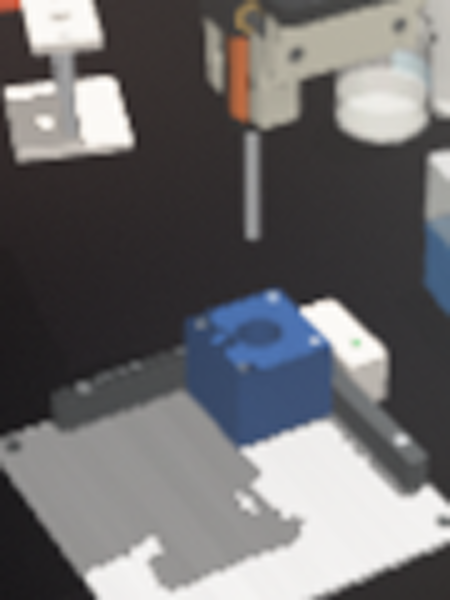

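Create rod.py:
```python
import sys;from h import *
np.set_printoptions(precision=4,suppress=True)
s=np.load(sys.argv[1]);r=(244,188,258,212)
u=up(s,r).astype(int);g=u.mean(2);m=(g>75)&(u.max(2)-u.min(2)<50);c=big(m)
p=back(c,r);print("rod box",p.min(0),p.max(0))
e=arm.get_state()["eef_pos"];ztip=e[2]-.0835
vx,vy,x0,y0=cv2.fitLine(p[(p[:,1]<p[:,1].max()-2)&(p[:,1]>p[:,1].min()+1)].astype(np.float32),2,0,.01,.01).ravel()
for nm,P in(("tcp",e),("bore",np.array([.616,-.142,0]))):
    for z in(ztip,ztip+.05):
        q=proj("side",[P[0],P[1],z]);print(nm,z,"axis px",q,"rod col there",x0+vx/vy*(q[1]-y0))
yb=p[:,1].max();xb=x0+vx/vy*(yb-y0);print("tip px",xb,yb,"on ztip plane",onz("side",(xb,yb-.5),ztip))
# bore in side view: dark ellipse on blue top
r=(236,215,268,250);u=up(s,r).astype(int);m=(u[...,2]>90)&(u[...,2]-u[...,0]>60)
r2=(236,215,268,250)
row=[(245,225),(260,230)]
hh=(u[...,2]<=110);hh[:, :80]=0;hh[:80-0]=hh[:80]
n,l,st,ce=cv2.connectedComponentsWithStats(hh.astype(np.uint8))
k=l[int((226.4-215)*8),int((252.2-236)*8)];print("comp",k,st[k]/8)
if k:
    q=back([ce[k]],r)[0];print("bore px",q,onz("side",q,.056))
```

```bash
python3 rod.py side3.npy
```

```text
rod box [248.1875 187.5625] [251.8125 207.8125]
tcp 0.11697135045424299 axis px [250.41   206.6362] rod col there 250.08247754656375
tcp 0.166971350454243 axis px [250.3309 190.8006] rod col there 249.92514610906713
bore 0.11697135045424299 axis px [250.3169 206.9266] rod col there 250.08536280520096
bore 0.166971350454243 axis px [250.2353 191.0806] rod col there 249.92792801504348
tip px 250.09416429512203 207.8125 on ztip plane [ 0.6149 -0.1436  0.117 ]
comp 0 [   0.      0.     32.     35.   7857.75]
```

Run:
```python
from h import *
s=np.load("side3.npy");r=(245,219,260,234)
print("expected",proj("side",[.616,-.142,.056]))
u=up(s,r).astype(int)[...,2]
for th in(95,105,115,125):
    n,l,st,ce=cv2.connectedComponentsWithStats((u<th).astype(np.uint8));k=l[60,60]
    if k: q=back([ce[k]],r)[0];print(th,st[k][2:4]/8,q,onz("side",q,.056))
```

```text
expected [250.41097674 225.18463446]
125 [10.875  4.375] [250.43907707 226.35425809] [ 0.61459588 -0.1471483   0.056     ]
```

Run:
```python
from h import *
s=np.load("side1.npy");r=(228,205,285,260)
u=up(s,r).astype(int);m=(u[...,2]-u[...,0]>35)
p=back(big(m),r);print("meas",p.min(0),p.max(0))
c,q=np.cos(.242),np.sin(.242)
K=np.array([proj("side",[.616+c*a-q*b,-.142+q*a+c*b,z]) for a in(-.03,.03) for b in(-.03,.03) for z in(.006,.056)])
print("pred",K.min(0),K.max(0))
r=(240,215,262,238);u=up(s,r).astype(int)[...,2]
for th in(90,105,120,135):
    n,l,st,ce=cv2.connectedComponentsWithStats((u<th).astype(np.uint8));k=l[int((226-215)*8),int((250.4-240)*8)]
    if k: print(th,st[k][2:4]/8,back([st[k][:2]],r),back([ce[k]],r)[0])
a=np.linspace(0,6.28,60);E=np.array([proj("side",[.616+.013*np.cos(t),-.142+.013*np.sin(t),.056]) for t in a]);print("bore pred box",E.min(0),E.max(0))
```

```text
meas [236.5625 217.5625] [265.6875 248.3125]
pred [235.68802116 216.50031207] [265.3751661  248.83553281]
120 [3.125 2.5  ] [[247.3125 224.9375]] [248.93902068 226.08652676]
135 [9.125 4.625] [[246.6875 223.8125]] [251.26687616 226.08467179]
bore pred box [245.70059949 222.37490648] [255.11768139 228.04874367]
```

Emit:
creep_tool --moves '{"motion": [[0, -0.0012, -0.0006, 0.01, 0], [0, -0.0012, -0.0006, 0.02, 0], [0, -0.0012, -0.0006, 0.03, 0], [0, -0.0012, -0.0006, 0.04, 0], [0, -0.0012, -0.0006, 0.045, 0], [0, -0.0012, -0.0006, 0.045, 0], [0, -0.0012, -0.0006, 0.045, 0]]}'

```text
t: 17.27
eef_pos: [0.6178, -0.1421, 0.1551]
ee_rot: [3.142, -0.001, -2.9]
force: [-0.2, 0.5, -1.2]
width: 0.0234
gripper_force: 25.0
```

Run:
```python
from h import *
s=grab_frame("side");np.save("side4.npy",s);a=cv2.resize(s[190:240,225:275,::-1],None,fx=10,fy=10,interpolation=2)
cv2.imwrite("pics/low.png",a)
e=arm.get_state()["eef_pos"]
for z in(.07,.11):print(z,proj("side",[e[0],e[1],z]))
r=(243,200,258,222);u=up(s,r).astype(int);g=u.mean(2)
for y in range(203,221,2):
    row=s[y,244:258].astype(int);print(y,row.mean(1).astype(int))
```

```text
0.07 [251.1631453  220.99929256]
0.11 [251.11702658 208.98257164]
203 [ 45  45  45  47  45  67 133 157 117  60  47  48  47  48]
205 [ 46  45  46  46  45  67 133 157 116  60  47  47  47  49]
207 [ 45  45  45  46  46  67 131 156 116  61  47  47  47  47]
209 [ 45  45  45  45  45  66 132 157 117  60  46  46  47  47]
211 [ 44  45  45  45  45  66 131 156 118  62  46  46  47  47]
213 [ 44  44  44  45  45  65 131 156 120  63  45  47  46  47]
215 [ 44  44  45  44  45  65 131 156 119  64  46  47  47  46]
217 [ 45  45  44  45  45  64 132 157 119  72  63  63  54  47]
219 [ 44  44  44  55  62  83 136 157 141 150 184 158 110  81]
```

View pics/low.png

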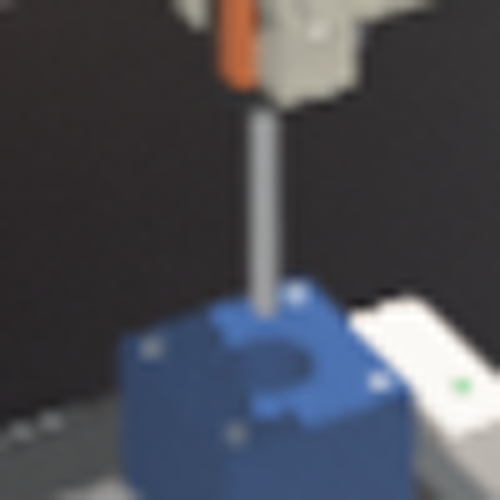

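The close view shows the rod at column ≈251 over the cell. The screw midpoints put the bore centre at about (251.1,225.9), so the columns agree. I'll refine the depth direction from the screws and the rod's tip edge.

Run:
```python
from h import *
np.set_printoptions(precision=4,suppress=True)
s=np.load("side4.npy").astype(float);e=arm.get_state()["eef_pos"]
def cen(im,x,y):
    w=im[y-2:y+3,x-2:x+3].astype(float)[...,0];w=np.clip(w-np.median(w)-8,0,None);Y,X=np.mgrid[y-2:y+3,x-2:x+3];return np.array([(X*w).sum(),(Y*w).sum()])/w.sum()
S=[cen(s,*q) for q in((240,224),(254,219),(262,228),(248,233))]
print(np.array(S)); W=np.array([onz("side",q,.056) for q in S]);print(W,np.linalg.norm(np.roll(W,1,0)-W,axis=1),"centre",W.mean(0))
t=np.load("top1.npy");T=[cen(t,*q) for q in((280,198),(295,194),(299,209),(284,214))];V=np.array([onz("top",q,.056) for q in T]);print(np.array(T),V,np.linalg.norm(np.roll(V,1,0)-V,axis=1),"centre",V.mean(0))
print("cols",s[214:226,249:254].mean(2).astype(int).tolist());print(s[214:226,251].astype(int).tolist())
# rod tip: bottom rim nearest camera
f=np.array([-.29,-.957])*.004
for z in(.0706,.0716,.0726):print(z,"pred rim",proj("side",[e[0]+f[0],e[1]+f[1],z]))
print(e)
```

```text
[[239.7152 224.3444]
 [253.3584 218.8382]
 [263.0811 227.0041]
 [248.1429 232.9286]]
[[ 0.5887 -0.1299  0.056 ]
 [ 0.6322 -0.1158  0.056 ]
 [ 0.647  -0.1598  0.056 ]
 [ 0.6006 -0.1734  0.056 ]] [0.0452 0.0458 0.0465 0.0484] centre [ 0.6171 -0.1447  0.056 ]
[[279.6102 197.5415]
 [294.7935 194.7634]
 [300.2037 208.9486]
 [283.6355 213.4561]] [[ 0.6332 -0.1141  0.056 ]
 [ 0.6441 -0.1616  0.056 ]
 [ 0.5994 -0.1794  0.056 ]
 [ 0.583  -0.128   0.056 ]] [0.0521 0.0488 0.0481 0.054 ] centre [ 0.6149 -0.1458  0.056 ]
cols [[65, 131, 156, 120, 63], [65, 131, 156, 119, 64], [65, 133, 157, 119, 63], [64, 132, 157, 119, 72], [64, 131, 157, 129, 121], [83, 136, 157, 141, 150], [111, 141, 156, 139, 131], [121, 131, 145, 131, 118], [122, 122, 121, 120, 122], [118, 113, 111, 110, 112], [101, 94, 93, 91, 93], [85, 88, 89, 88, 87]]
[[155, 157, 157], [155, 157, 157], [156, 157, 158], [156, 157, 158], [157, 157, 158], [156, 157, 158], [154, 156, 160], [126, 140, 169], [76, 113, 175], [72, 104, 159], [63, 87, 129], [62, 83, 122]]
0.0706 pred rim [251.1451 221.691 ]
0.0716 pred rim [251.1439 221.3957]
0.0726 pred rim [251.1428 221.1002]
[ 0.6182 -0.1422  0.1556]
```

Emit:
creep_tool --moves '{"motion": [[0, 0.0014, -0.0005, 0, 0], [0, 0.0014, -0.0005, 0, 0], [0, 0.0014, -0.0005, 0.006, 0], [0, 0.0014, -0.0005, 0.012, 0], [0, 0.0014, -0.0005, 0.018, 0], [0, 0.0014, -0.0005, 0.024, 0], [0, 0.0014, -0.0005, 0.024, 0], [0, 0.0014, -0.0005, 0.024, 0]]}'

```text
t: 17.98
eef_pos: [0.6164, -0.1429, 0.1308]
ee_rot: [3.141, -0.001, -2.9]
force: [0.5, -0.3, -0.9]
width: 0.0236
gripper_force: 25.0
```

```bash
python3 go.py 0.617 -0.143 0.1015 0.242
```

Run:
```python
from h import *
s=grab_frame("side");np.save("side5.npy",s)
cv2.imwrite("pics/in.png",cv2.resize(s[205:240,230:275,::-1],None,fx=14,fy=14,interpolation=2))
e=arm.get_state()["eef_pos"];print(e,proj("side",[e[0],e[1],.056]))
```

```text
[-0.0006 -0.0003  0.0293 -0.0001] t 17.9833
[ 0.61669372 -0.14293609  0.13130041] [250.7465887  225.33764885]
```

View pics/in.png

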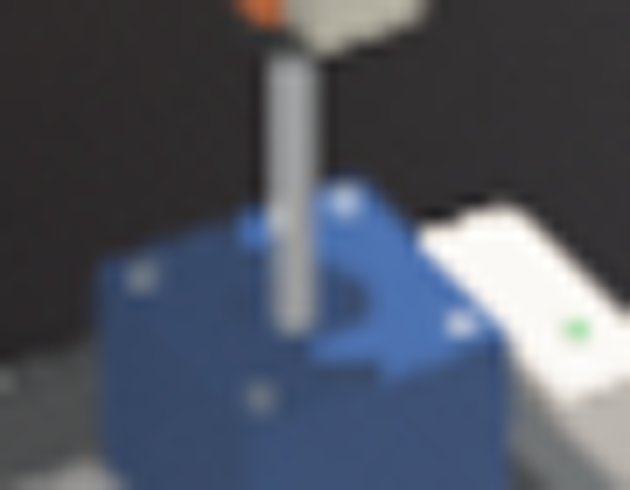

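The rod tip is in the bore mouth. It sits at column ≈293 in the crop and the bore centre is at about (301,300), so the rod is about 1 mm to the left. I'll shift it slightly and lower it.

Emit:
creep_tool --moves '{"motion": [[0, -0.0006, -0.0009, 0, 0], [0, -0.0006, -0.0009, 0, 0], [0, -0.0006, -0.0009, 0.005, 0], [0, -0.0006, -0.0009, 0.01, 0], [0, -0.0006, -0.0009, 0.015, 0], [0, -0.0006, -0.0009, 0.02, 0], [0, -0.0006, -0.0009, 0.025, 0], [0, -0.0006, -0.0009, 0.029, 0], [0, -0.0006, -0.0009, 0.029, 0], [0, -0.0006, -0.0009, 0.029, 0], [0, -0.0006, -0.0009, 0.029, 0], [0, -0.0006, -0.0009, 0.029, 0]]}'

```text
t: 19.03
eef_pos: [0.6178, -0.1436, 0.1029]
ee_rot: [-3.141, 0.001, -2.9]
force: [0.2, 1.7, -1.7]
width: 0.0235
gripper_force: 25.0
```

```bash
python3 go.py 0.6174 -0.1437 0.1015 0.242
```

Run:
```python
from h import *
s=grab_frame("side");np.save("side6.npy",s)
cv2.imwrite("pics/in2.png",cv2.resize(s[205:240,230:275,::-1],None,fx=14,fy=14,interpolation=2))
print(arm.get_state()["force"])
```

```text
[ 0.0004  0.      0.0014 -0.0001] t 19.0333
[ 0.04410891 -0.42245917 -0.75109583]
```

View pics/in2.png

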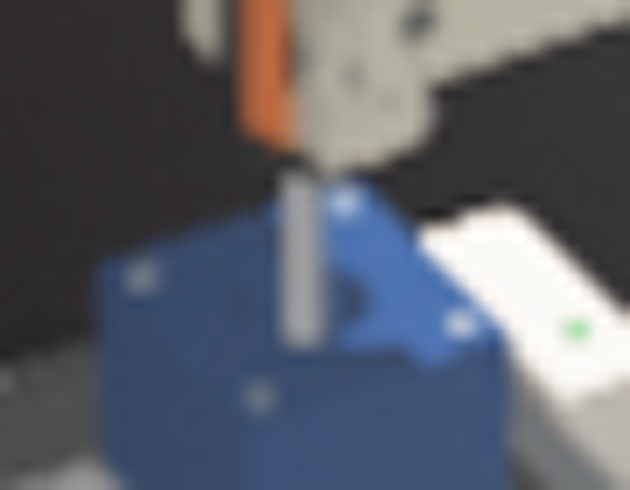

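The rod (column ≈303) is centred on the bore (≈301). It disappears cleanly at the near rim, and the cell hasn't moved. The tip is about 13 mm above the plate, so I'll hand in.

Emit:
creep_tool --moves '{"motion": [[0, 0, 0, 0, 0], [0, 0, 0, 0, 0], [0, 0, 0, 0, 0], [0, 0, 0, 0, 0]]}'

```text
t: 19.42
eef_pos: [0.6175, -0.1436, 0.1026]
ee_rot: [-3.142, 0.0, -2.9]
force: [-0.2, 0.3, -1.0]
width: 0.0239
gripper_force: 25.0
```

```bash
python3 -c "
from station import arm, job, grab_frame, camera_params
print(job.job_done())"
```

```text
the job is handed in; nothing more can be done
None
```

I handed the job in at t ≈ 19.4 s, and no verdict came back: the cell is pressed against both stops, and the probe is held upright and near-centred in the bore (about 2 mm uncertainty), tip about 13 mm above the plate.

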